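Draw the sample sled out of the dark box with the hooked rod

ROBOT

A 6-joint arm with a two-finger parallel gripper is mounted at the origin on a cart in front of the work surface, level with it; the furniture and walls round the work are solid. World frame = base frame: x ahead of the robot, y to its left, z up, the work surface at z = 0. Lengths are in m, angles in rad, forces in N, time in s.
With the tool pointing down it reaches from about 0.25 to 0.775 m from the base axis. Payload 4 kg.
Tool frame: the origin (TCP) lies midway between the tips of the shut fingers; the grasp point (between the pads) lies 19 mm behind it; z points along the fingers, x is the direction in which the jaws open and shut, and the axes are right-handed (so a half turn about z gives the same grasp; the last joint's range is limited). The gripper opens to 94 mm and grips with 3 to 60 N. Pads are 16 mm wide; open, the fingers measure 119 mm over their backs; the gripper's body (75 mm by 177 mm) begins 78 mm behind the grasp point.
Start: joints at [-1.442, 0.087, 1.371, -0, 1.684, -0.103], TCP at [0.126, -0.535, 0.206] pointing down, gripper open.
Joint ranges: [-3.1, 3.1], [-0.76, 2.03], [0.27, 2.55], [-1.08, 4.22], [0.17, 2.65], [-2.57, 2.57]. Speed limits (rad/s): [2.79, 2.79, 3.14, 3.14, 3.14, 3.14].

INTERFACE

Orientations are given as [roll, pitch, yaw] about the fixed x, y, z axes, in that order (R = Rz(yaw) Ry(pitch) Rx(roll)).
In Python, from bench import robot, eyes, close_job gives the robot as it stands.
- The arm moves only by the shell command python3 -m jog 'ROWS'. ROWS is JSON, a list of rows, each a list of 3 entries, a list of its own where there are three numbers: the turn, a rotation vector about the tool's x, y, z in degrees, then the shift along the tool's x, y, z in mm, then the closure, from -1 (fully open) to 1 (shut). In form: [[[wx, wy, wz], [x, y, z], claw], ...]. A call has 1 to 5 rows; each row is the pose to reach, as a shift and turn from the pose commanded when the call began, along the tool's axes at that moment; what a row does not reach only later rows make up. A row lasts 1/10 s, in which the tool goes at most 50 mm and 8.59 degrees, less where a joint would pass 70% of its speed; a pose out of reach is approached as far as the arm can. A call with a gripper value outside its range is refused whole. The fingers move at their own pace and stop on an object; the grip force is fixed at half the most. Time passes only in rows, so rows that repeat a pose let the fingers close. It gives the time, the measured TCP pose, the force and the opening at its end, in the units of the state.
- robot.get_obs(): the state, without advancing time (a new reading comes with each control period).
- eyes.snapshot(name): name is "side" or "top"; returns (picture, depth): 420x560x3 uint8, red, green, blue; 420x560 float32, m along the optical axis (not along the pixel's ray), 0 where there is no reading.
- eyes.camera_params(name): a dict with "mtx" (3x3 intrinsics, pixels), "world_to_cam" (4x4, takes a point from world to camera coordinates). Camera axes: x right, y up, looking along -z (the intrinsics and any distortion apply to the point x, -y, -z); pixel columns grow to the right and rows downward; lengths in m; the calibration is good to about 2 mm. A picture is of the moment at which its call begins. camera_params takes no time and is no camera call.
- close_job(): hands the job in, once; it reports no verdict.
The state is a dict: "time": time; "joint_positions": joint angles; "qvel": joint speeds; "joint_torque": joint torques, N m; "tool_pos": TCP position; "ee_rot": TCP orientation; "wrist_force": force on the tool from outside, world axes, zero at the start; "wrist_torque": the same for the moment, N m; "width": finger opening in m.
Only numpy, scipy, OpenCV 4.12 (cv2) and the standard library are available. Lean on these libraries where they do the work, as an engineer would, in place of code of your own. Each camera call takes 0.05 s, during which the arm holds its last target. There are 200 camera calls.

TASK

Pick up the hooked rod, reach it under the overhanging roof of the dark box, catch the hidden pull loop and draw the sample sled fully out. Then unhook the rod and lay it flat on the bench, well clear of the sled. Do not touch the box or its sled with the gripper or arm, only with the rod, and leave the loupe, the dropper bottle, the petri dish and the glass weight where they stand.

Things in the scene. Friction and masses are not known exactly. Their poses are not given: they have to be found in the camera images.
- hook: Hooked rod, flat on the bench. Black handle 110 x 16 x 22 high, then a 6 mm steel rod to a sideways hook. Origin: centre of handle's underside; x along the rod to the hook, z up. Rod axis 11 above underside. At x = 150 it turns square to +y (level cross bar, front edge x = 153), to y = 30, where a lip turns back to x = 139 (outer side y = 33). 24 clear between rod and lip. 0.12 kg.
- hook_end (a point): Middle of the hook's cross bar: 150 mm ahead of the handle's centre, 15 mm to +y, 11 mm above the underside.
- dark_box: Fixed grey box 200 (x) x 150 (y) x 86 high; black detector on the roof's back half (top at 190). Origin: centre of underside; open front faces its -x, z up. Walls and roof 8 thick, floor 10; 134 wide inside, roof's underside at height 78. Roof, floor and sides reach 64 mm further forward than the closed sled's front plate: front edge at x = -100.
- pull_eye (a point): Centre of the opening of the sled's pull loop (5 mm steel bar), moves with the sled. The loop stands upright in the box's plane y = 0, so it is hooked sideways, along the box's y. Centre 42 mm over the bench; sled closed, at x = -52 of the box, 48 mm behind the front edge. Opening 32 deep (16 each way in x) and 23 high; loop's front outside 21 before the centre. Axes as the box.
- sled (a joint): Slide of the sled in m: 0 = closed, grows as it is drawn out to the front (the box's -x), firm stop at 0.100. About 2 N of friction holds it wherever it is left. It may start up to 15 mm open.
- loupe: Black loupe, 37 mm across, 40 mm high, standing on the bench; origin under its centre.
- dropper_bottle: Dropper bottle, 32 mm across, 94 mm high, standing on the bench; origin under its centre.
- glass_weight: Clear round glass weight, 33 mm across, 24 mm high, on the bench; origin under its centre.
- petri_dish: Clear shallow petri dish, 60 mm across, 14 mm high, on the bench; origin under its centre.
There are look-alikes about, which are no part of the job. Several things have the shape of the hook; the one meant has the colours described above.

How it is judged:
By the outcome, as a careful person would: the job done as asked, in the order asked, and still so for the second after the job is handed in, with the robot touching nothing.
It also fails if it takes over 67 s, if anything falls off the work surface, if the arm or the gripper's body presses on something with over 40 N, if the wrist force passes 120 N, or if a joint passes its speed limit or range.

## Working session

There is one attempt and no reset: what is moved stays moved. The work goes in short steps, Python scripts to look and compute and a shell command to move; the robot and the scene stay as the last step left them, time stands still between calls to the robot, and variables do not carry over. Pictures are saved under pics/ and viewed, about 8 in all and at most 12, crops included, and the job is handed in when it is done.

```bash
ls; mkdir -p pics; python3 - <<'E'
from bench import robot, eyes
import cv2,numpy as np
for n in("top","side"):
    p,d=eyes.snapshot(n); cv2.imwrite(f"pics/{n}0.png",p[:,:,::-1]); np.save(f"pics/{n}0.npy",d)
    c=eyes.camera_params(n); print(n,c)
o=robot.get_obs(); print(o)
E
```

```text
pics
top {'mtx': array([[521.29451548,   0.        , 278.22493399],
       [  0.        , 521.29451548, 212.60649602],
       [  0.        ,   0.        ,   1.        ]]), 'world_to_cam': array([[-0.01204532, -0.99985694, -0.01187513,  0.05013658],
       [ 0.99578995, -0.01307388,  0.09072731, -0.62412943],
       [-0.09086958, -0.0107323 ,  0.99580497, -1.31786788],
       [ 0.        ,  0.        ,  0.        ,  1.        ]])}
side {'mtx': array([[416.68999604,   0.        , 282.39549398],
       [  0.        , 416.68999604, 211.08806991],
       [  0.        ,   0.        ,   1.        ]]), 'world_to_cam': array([[-0.95221155, -0.30509508, -0.01449653,  0.5833285 ],
       [ 0.10062704, -0.35816441,  0.92822005, -0.13101539],
       [-0.28838751,  0.88240311,  0.3717491 , -1.0528711 ],
       [ 0.        ,  0.        ,  0.        ,  1.        ]])}
{'time': 0.1, 'joint_positions': array([-1.44209921e+00,  8.78813027e-02,  1.37208742e+00,  3.42407373e-07,
        1.68363503e+00, -1.03106175e-01]), 'qvel': array([ 0.00150276, -0.00345511, -0.00445012,  0.00043653,  0.00147376,
       -0.00088593]), 'joint_torque': array([ 1.88267564e-03, -3.41253662e+01, -3.03300977e+01,  7.19488389e-02,
        3.04250268e-02, -9.53890253e-05]), 'tool_pos': array([ 0.12628051, -0.53478958,  0.2044291 ]), 'ee_rot': array([-3.14138532e+00,  2.00038773e-03, -1.33899278e+00]), 'wrist_force': array([ 0.65954736,  0.31205859, -0.7194656 ]), 'wrist_torque': array([ 0.01407832,  0.04519054, -0.01452896]), 'width': 0.0940919562987715}
```

View pics/top0.png

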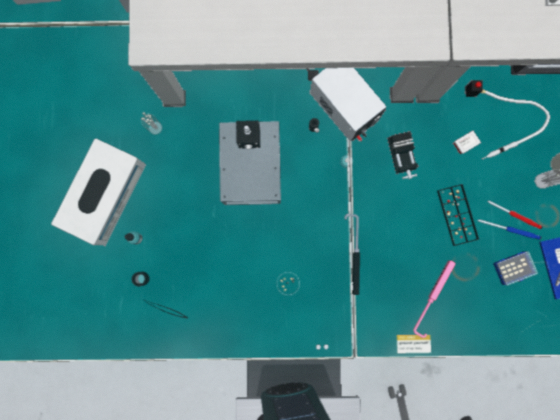

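View pics/side0.png

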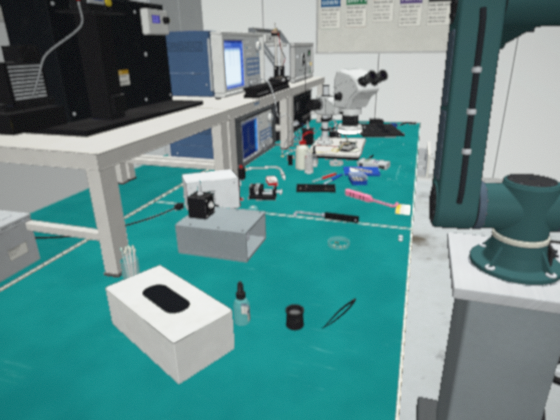

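The top view shows the grey box at (250,160) with its front at row 203, the hook at (355,215-293), the petri dish at (288,285), the loupe at (140,279) and the bottle at (133,237). The side view matches. I'll measure next.

```bash
cat > h.py <<'E'
import numpy as np,cv2
from bench import robot,eyes
def ray(n,u,v):
    c=eyes.camera_params(n);K=c["mtx"];T=c["world_to_cam"];R=T[:3,:3];t=T[:3,3]
    d=np.array([(u-K[0,2])/K[0,0],-(v-K[1,2])/K[1,1],-1.])
    return -R.T@t,R.T@d
def onz(n,u,v,z):
    o,d=ray(n,u,v);return o+d*(z-o[2])/d[2]
def pix(n,P):
    c=eyes.camera_params(n);K=c["mtx"];q=c["world_to_cam"]@np.r_[P,1]
    return np.array([K[0,2]+K[0,0]*q[0]/-q[2],K[1,2]+K[1,1]*(-q[1])/-q[2]])
def cloud(n,d):
    c=eyes.camera_params(n);K=c["mtx"];T=c["world_to_cam"]
    v,u=np.mgrid[:d.shape[0],:d.shape[1]]
    P=np.stack([(u-K[0,2])/K[0,0]*d,-(v-K[1,2])/K[1,1]*d,-d],-1)-T[:3,3]
    return P@T[:3,:3]
def crop(p,u0,v0,u1,v1,s,name):
    cv2.imwrite(name,cv2.resize(p[v0:v1,u0:u1,::-1],None,fx=s,fy=s,interpolation=cv2.INTER_CUBIC))
E
python3 - <<'E'
from h import *
p=cv2.imread("pics/top0.png")[:,:,::-1]; d=np.load("pics/top0.npy"); C=cloud("top",d)
# roof mask by height
m=((C[...,2]>.070)&(C[...,2]<.1)).astype(np.uint8); m[:,:200]=0;m[:,300:]=0;m[:100]=0;m[230:]=0
m2=((C[...,2]>.06)&(C[...,2]<.25)).astype(np.uint8)*m*0+m
print(m.sum(), np.median(C[m>0][:,2]))
pts=C[m>0][:,:2]
print(cv2.minAreaRect(pts.astype(np.float32)))
for n in [205,200,195,190]:
    r=[u for u in range(200,300) if m[n,u]]; print(n, r[:1],r[-1:], C[n,r[0]] if r else '', C[n,r[-1]] if r else '')
# front edge fit
fe=np.array([C[max(v for v in range(100,230) if m[v,u]),u] for u in range(224,278) if m[:,u].any()])
k=np.polyfit(fe[:,1],fe[:,0],1);print("front x=",k, fe[:,0].mean(), fe[:,1].mean())
# handle
g=p.astype(int).sum(2); hm=(g<110).astype(np.uint8); hm[:,:340]=0;hm[:,370:]=0;hm[:240]=0;hm[305:]=0
n,l,s,c=cv2.connectedComponentsWithStats(hm);i=1+np.argmax(s[1:,4]);vv,uu=np.where(l==i)
P=np.array([onz("top",u,v,.022)[:2] for u,v in zip(uu,vv)]);print("handle",s[i],cv2.minAreaRect(P.astype(np.float32)),P.mean(0))
print("hook tip",onz("top",351,214,.011)); print("heights",C[272,356],C[240,353])
for nm,u,v in[("petri",288,285),("loupe",140,279),("bottle",133,237),("gw?",347,160)]:print(nm,onz("top",u,v,.01))
crop(p,310,140,390,300,3.7,"pics/c1.png")
E
```

```text
4120 0.08605076496003816
((0.7515872716903687, 0.11185219138860703), (0.20176760852336884, 0.1500048190355301), 0.4650982916355133)
205 [] []  
200 [220] [280] [0.65287818 0.18585559 0.08520913] [0.65232917 0.03697711 0.07267032]
195 [220] [280] [0.6650271  0.18548639 0.08801714] [0.66291743 0.03670956 0.08878337]
190 [220] [280] [0.67832892 0.18618426 0.08215073] [0.67610191 0.0365913  0.08352091]
front x= [-0.00469068  0.65258155] 0.6520650366640248 0.11011448836571465
handle [353 276   2   5   6] ((0.45488545298576355, -0.14730115234851837), (0.002473642351105809, 0.01052597165107727), 74.49667358398438) [ 0.45541183 -0.14766125]
hook tip [ 0.62017291 -0.14758271  0.011     ]
heights [ 0.46967991 -0.15568616  0.01899095] [ 0.55259883 -0.15234178  0.00156068]
petri [0.43813052 0.01946742 0.01      ]
loupe [0.45799507 0.40354406 0.01      ]
bottle [0.5673166  0.42323617 0.01      ]
gw? [ 0.76343292 -0.14070557  0.01      ]
```

View pics/c1.png

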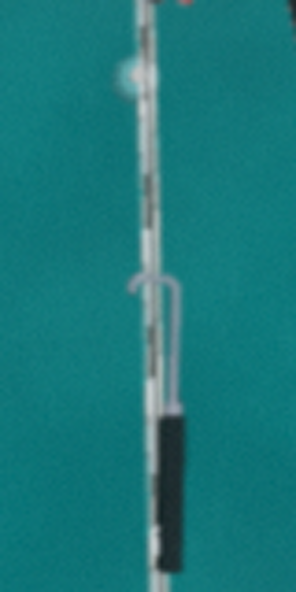

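Crop: the handle spans crop (172,415)–(171,572), the rod is at u=176, the cross bar at v≈278, and the lip at u=131, i.e. to world +y. The glass weight is at crop (130,77). Now I'll get the exact hook pose and zoom in on the box mouth from the side.

```bash
python3 - <<'E'
from h import *
p=cv2.imread("pics/top0.png")[:,:,::-1]
f=lambda a,b,z:onz("top",310+(a+.5)/3.7-.5,140+(b+.5)/3.7-.5,z)
A=f(172,415,.022);B=f(170.5,572,.022);print("handle ends",A,B,(A+B)/2,np.degrees(np.arctan2((A-B)[1],(A-B)[0])))
print("bar",f(150,279,.011),"lip",f(131,285,.011),"rod",f(176.5,320,.011),f(175,405,.011))
# colour-based handle
sub=p[245:300,350:362].astype(int).sum(2);m=sub<200
vv,uu=np.where(m);P=np.array([onz("top",u+350,v+245,.022)[:2] for u,v in zip(uu,vv)])
print("mask",m.sum(),cv2.minAreaRect(P.astype(np.float32)),P.mean(0))
vx=cv2.fitLine(P.astype(np.float32),cv2.DIST_L2,0,.01,.01).ravel();print(vx)
s=cv2.imread("pics/side0.png")[:,:,::-1];crop(s,165,175,285,265,6,"pics/c2.png")
print("eye in side px closed",pix("side",[.70,.112,.042]),"cam",ray("side",0,0)[0],"front edge bot",pix("side",[.652,.187,0]),pix("side",[.652,.037,0]))
E
```

```text
handle ends [ 0.52141173 -0.15691054  0.022     ] [ 0.41332938 -0.15311081  0.022     ] [ 0.46737056 -0.15501068  0.022     ] -2.0134530201223013
bar [ 0.61747354 -0.14536607  0.011     ] lip [ 0.61339934 -0.13187475  0.011     ] rod [ 0.58824958 -0.16328981  0.011     ] [ 0.52853697 -0.16069855  0.011     ]
mask 279 ((0.46613284945487976, -0.15648812055587769), (0.017964264377951622, 0.10456065833568573), 88.56534576416016) [ 0.46835965 -0.15542517]
[ 0.999596   -0.02842269  0.46835965 -0.15542518]
eye in side px closed [239.27609417 233.63663192] cam [0.26500096 1.06010234 0.52147123] front edge bot [245.770206  262.3598342] [265.56514376 238.21510998]
```

View pics/c2.png

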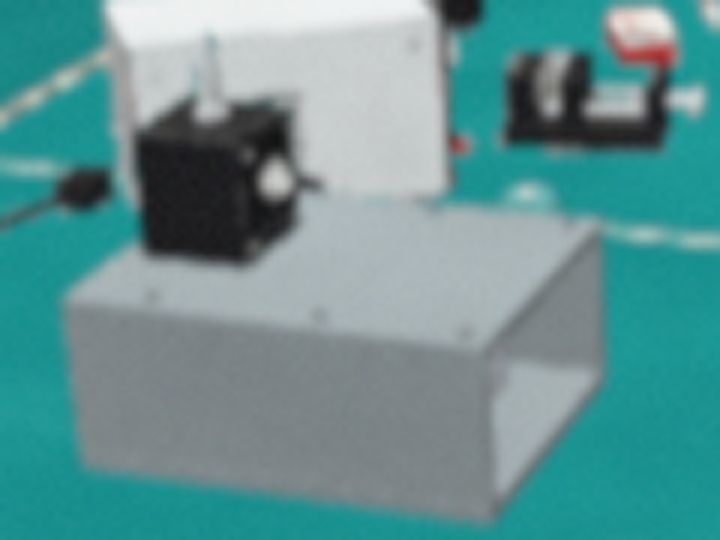

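The crop shows the box mouth facing right, its front wall edge at crop u≈490. The loop is hidden, apart from a possible trace at (497,380). Now I'll move to above the handle.

```bash
cat > go.py <<'E'
import sys
from h import *
from scipy.spatial.transform import Rotation as R
o=robot.get_obs();q=R.from_euler('xyz',o["ee_rot"])
a=[float(x) for x in sys.argv[1:]]
g=R.from_euler('xyz',[np.pi,0,np.radians(a[3])])
print("t",round(o["time"],2),"pos",o["tool_pos"].round(4),"rpy",np.degrees(o["ee_rot"]).round(2),"F",o["wrist_force"].round(1),"w",round(o["width"],4))
print("turn",np.degrees((q.inv()*g).as_rotvec()).round(2),"shift",(q.inv().apply(np.array(a[:3])-o["tool_pos"])*1e3).round(1))
E
python3 -m jog '[[[0,0,15],[-292,-415,0],-1],[[0,0,15],[-292,-415,0],-1],[[0,0,15],[-292,-415,0],-1],[[0,0,15],[-292,-415,0],-1],[[0,0,15],[-292,-415,0],-1]]'
python3 go.py .463 -.1555 .08 -91.7
python3 - <<'E'
from h import *
for x in(.655,.66,.665,.67,.68): print(x,pix("side",[x,.112,.042]))
print("wall",pix("side",[.652,.187,.05]),pix("side",[.652,.187,.03]))
E
```

```text
time: 0.6
tool_pos: [0.2926, -0.347, 0.205]
ee_rot: [3.141, 0.0, -1.601]
wrist_force: [1.0, 0.2, 0.6]
width: 0.0941
t 0.6 pos [ 0.2926 -0.347   0.205 ] rpy [ 1.7999e+02  2.0000e-02 -9.1760e+01] F [1.  0.2 0.6] w 0.0941
turn [ 0.01  0.02 -0.06] shift [-196.6 -164.5  125.1]
0.655 [254.61810138 235.56996115]
0.66 [252.89601292 235.35295147]
0.665 [251.1783186  235.13649553]
0.67 [249.46500163 234.9205912 ]
0.68 [246.05143297 234.49042897]
wall [244.84067219 244.97031557] [245.21638023 251.99898082]
```

```bash
python3 -m jog '[[[0,0,0],[-197,-165,60],-1],[[0,0,0],[-197,-165,60],-1],[[0,0,0],[-197,-165,60],-1],[[0,0,0],[-197,-165,60],-1],[[0,0,0],[-197,-165,60],-1]]'
python3 -m jog '[[[0,0,0],[0,0,0],-1],[[0,0,0],[0,0,0],-1]]'
python3 go.py .463 -.1555 .004 -91.7
python3 - <<'E'
from h import *
p,d=eyes.snapshot("top");cv2.imwrite("pics/top1.png",p[:,:,::-1])
E
```

```text
time: 1.1
tool_pos: [0.4545, -0.1651, 0.1479]
ee_rot: [3.141, -0.0, -1.601]
wrist_force: [0.1, -1.3, 1.4]
width: 0.0936
time: 1.3
tool_pos: [0.4535, -0.1661, 0.1478]
ee_rot: [3.139, 0.0, -1.598]
wrist_force: [0.1, -0.2, -0.8]
width: 0.0942
t 1.3 pos [ 0.4535 -0.1661  0.1478] rpy [ 1.7987e+02  1.0000e-02 -9.1560e+01] F [ 0.1 -0.2 -0.8] w 0.0942
turn [0.13 0.01 0.14] shift [-10.8  -9.5 143.7]
```

```bash
python3 -m jog '[[[0,0,0],[-11,-9.5,45],-1],[[0,0,0],[-11,-9.5,90],-1],[[0,0,0],[-11,-9.5,115],-1],[[0,0,0],[-11,-9.5,130],-1],[[0,0,0],[-11,-9.5,130],-1]]'
python3 go.py .463 -.1555 .004 -91.7
```

```text
time: 1.85
tool_pos: [0.4607, -0.1572, 0.0163]
ee_rot: [3.137, 0.002, -1.604]
wrist_force: [-0.4, -1.1, -0.6]
width: 0.0937
t 1.85 pos [ 0.4607 -0.1572  0.0163] rpy [ 1.7971e+02  9.0000e-02 -9.1910e+01] F [-0.4 -1.1 -0.6] w 0.0937
turn [ 0.29  0.09 -0.21] shift [-1.8 -2.3 12.3]
```

```bash
python3 -m jog '[[[0,0,0],[-1,-1,6],-1],[[0,0,0],[-1,-1,12],-1],[[0,0,0],[-1,-1,12],-1]]'
python3 -m jog '[[[0,0,0],[0,0,0],1],[[0,0,0],[0,0,0],1],[[0,0,0],[0,0,0],1],[[0,0,0],[0,0,0],1],[[0,0,0],[0,0,0],1]]'
python3 -m jog '[[[0,0,0],[0,0,0],1],[[0,0,0],[0,0,0],1],[[0,0,0],[0,0,0],1]]'
python3 go.py .463 -.1555 .074 -90
```

```text
time: 2.15
tool_pos: [0.4646, -0.1558, 0.0069]
ee_rot: [-3.141, -0.0, -1.601]
wrist_force: [0.4, -0.7, -0.5]
width: 0.0942
time: 2.65
tool_pos: [0.4647, -0.1553, 0.0068]
ee_rot: [-3.141, -0.0, -1.601]
wrist_force: [-0.4, 0.1, -0.7]
width: 0.0573
time: 2.95
tool_pos: [0.4646, -0.1553, 0.0066]
ee_rot: [3.142, -0.0, -1.601]
wrist_force: [1.0, -0.2, 1.1]
width: 0.0332
t 2.95 pos [ 0.4646 -0.1553  0.0066] rpy [180.    -0.   -91.72] F [ 1.  -0.2  1.1] w 0.0332
turn [ 0.   -0.   -1.72] shift [  0.3   1.5 -67.4]
```

```bash
python3 -m jog '[[[0,0,0],[0,0,4],0.3],[[0,0,0],[0,0,4],0.3],[[0,0,0],[0,0,4],0.6],[[0,0,0],[0,0,4],1],[[0,0,0],[0,0,4],1]]'
python3 -m jog '[[[0,0,0],[0,0,0],1],[[0,0,0],[0,0,0],1],[[0,0,0],[0,0,0],1],[[0,0,0],[0,0,0],1],[[0,0,0],[0,0,0],1]]'
python3 go.py .463 -.1555 .074 -90
```

```text
time: 3.45
tool_pos: [0.4646, -0.1554, 0.0027]
ee_rot: [-3.141, -0.0, -1.601]
wrist_force: [0.1, -0.0, -0.3]
width: 0.0157
time: 3.95
tool_pos: [0.4646, -0.1553, 0.0027]
ee_rot: [-3.141, -0.0, -1.601]
wrist_force: [0.4, -0.3, -0.5]
width: 0.0156
t 3.95 pos [ 0.4646 -0.1553  0.0027] rpy [-1.7999e+02 -1.0000e-02 -9.1720e+01] F [ 0.4 -0.3 -0.5] w 0.0156
turn [-0.01 -0.01 -1.72] shift [  0.2   1.6 -71.3]
```

```bash
python3 -m jog '[[[0,0,0],[0,0,-15],1],[[0,0,0],[0,0,-35],1],[[0,0,0],[0,0,-60],1],[[0,0,-1.7],[0,0,-60],1],[[0,0,-1.7],[0,0,-60],1]]'
python3 -m jog '[[[0,0,0],[-40,5,0],1],[[0,0,0],[-80,10,0],1],[[0,0,0],[-120,10,0],1],[[0,0,0],[-160,10,0],1],[[0,0,0],[-200,10,0],1]]'
python3 -m jog '[[[0,0,0],[-16,0,0],1],[[0,0,0],[-16,0,0],1],[[0,0,0],[-16,0,0],1]]'
python3 go.py .455 .063 .0337 -90
python3 - <<'E'
from h import *
p,d=eyes.snapshot("top");cv2.imwrite("pics/top2.png",p[:,:,::-1]);np.save("pics/top2.npy",d)
crop(p,200,140,330,270,5,"pics/c3.png")
s,d=eyes.snapshot("side");cv2.imwrite("pics/side2.png",s[:,:,::-1])
E
```

```text
time: 4.45
tool_pos: [0.4646, -0.1553, 0.0624]
ee_rot: [-3.141, -0.0, -1.57]
wrist_force: [-0.2, 0.9, -1.8]
width: 0.0158
time: 4.95
tool_pos: [0.4529, 0.0462, 0.0605]
ee_rot: [3.138, 0.0, -1.571]
wrist_force: [0.8, 0.0, -1.5]
width: 0.0159
time: 5.25
tool_pos: [0.4536, 0.0605, 0.0611]
ee_rot: [3.139, -0.001, -1.57]
wrist_force: [0.5, -0.2, -1.8]
width: 0.0161
t 5.25 pos [0.4536 0.0605 0.0611] rpy [ 1.7984e+02 -5.0000e-02 -8.9960e+01] F [ 0.5 -0.2 -1.8] w 0.0161
turn [ 0.16 -0.05  0.04] shift [-2.5 -1.5 27.4]
```

View pics/c3.png

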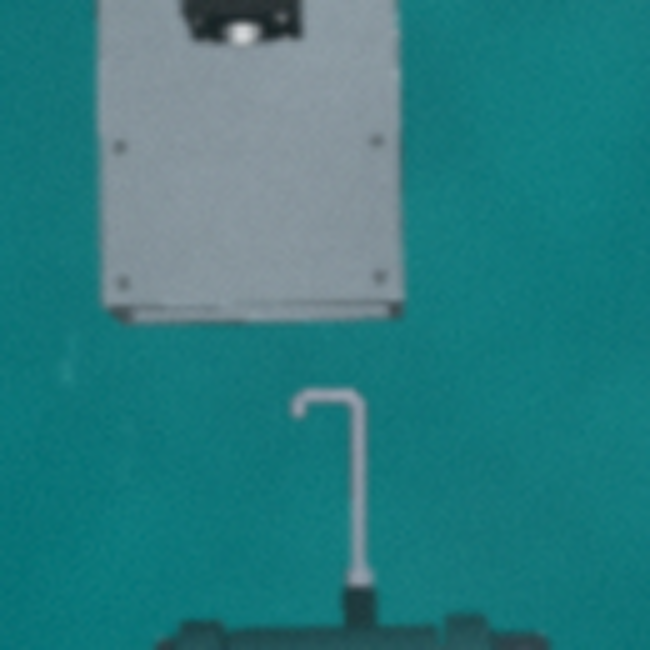

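Crop c3 shows the hook held straight, cross bar at v≈396 (u 299–361), and the box front roof edge at v≈303. Next I'll locate the hook relative to the TCP.

```bash
python3 - <<'E'
from h import *
f=lambda a,b,z:onz("top",200+(a+.5)/5-.5,140+(b+.5)/5-.5,z)
z=.0695
print("barfront",f(330,388,z),"rod c",f(357,430,z),f(359,560,z),"lip out",f(291,405,z))
print("roof front",f(105,303,.086),f(402,301,.086), "TCP",robot.get_obs()["tool_pos"])
E
```

```text
barfront [0.60985522 0.07357769 0.0695    ] rod c [0.58861743 0.060286   0.0695    ] [0.52380354 0.05998985 0.0695    ] lip out [0.60157436 0.09318339 0.0695    ]
roof front [0.65226604 0.18426849 0.086     ] [0.6512864  0.03687689 0.086     ] TCP [0.45415753 0.05973674 0.06171498]
```

```bash
python3 -m jog '[[[0,0,0],[-5,0,15],1],[[0,0,0],[-5,0,28],1],[[0,0,0],[-5,-20,28],1],[[0,0,0],[-5,-40,28],1],[[0,0,0],[-5,-40,28],1]]'
python3 -m jog '[[[0,0,0],[0,-15,0],1],[[0,0,0],[0,-30,0],1],[[0,0,0],[0,-45,0],1],[[0,0,0],[0,-50,0],1],[[0,0,0],[0,-50,0],1]]'
python3 go.py .544 .065 .0337 -90
```

```text
time: 5.85
tool_pos: [0.4962, 0.0645, 0.034]
ee_rot: [-3.141, -0.0, -1.573]
wrist_force: [-0.6, 0.1, -1.8]
width: 0.0156
time: 6.35
tool_pos: [0.5442, 0.0651, 0.0341]
ee_rot: [3.14, -0.0, -1.572]
wrist_force: [0.1, 0.5, -0.7]
width: 0.0159
t 6.35 pos [0.5442 0.0651 0.0341] rpy [ 1.7992e+02 -1.0000e-02 -9.0060e+01] F [ 0.1  0.5 -0.7] w 0.0159
turn [ 0.08 -0.01 -0.06] shift [0.1 0.2 0.4]
```

```bash
for i in 1 2 3; do python3 -m jog '[[[0,0,0],[-3,0,0],1],[[0,0,0],[-6,0,0],1]]'|egrep 'pos|force'; done
```

```text
tool_pos: [0.5438, 0.0718, 0.0345]
wrist_force: [-0.7, -0.1, -1.1]
tool_pos: [0.5443, 0.0781, 0.0347]
wrist_force: [0.1, 0.1, -1.6]
tool_pos: [0.5446, 0.084, 0.0347]
wrist_force: [0.2, 0.0, -1.2]
```

```bash
for i in 1 2; do python3 -m jog '[[[0,0,0],[-3,0,0],1],[[0,0,0],[-6,0,0],1]]'|egrep 'pos|force'; done
for i in 1 2 3; do python3 -m jog '[[[0,0,0],[0,4,0],1],[[0,0,0],[0,8,0],1]]'|egrep 'pos|force'; done
```

```text
tool_pos: [0.5447, 0.09, 0.0346]
wrist_force: [0.6, 0.4, -1.4]
tool_pos: [0.5446, 0.0959, 0.0346]
wrist_force: [1.3, 0.5, -1.2]
tool_pos: [0.5363, 0.0957, 0.0345]
wrist_force: [-0.4, 0.2, -1.2]
tool_pos: [0.5282, 0.0955, 0.0346]
wrist_force: [0.1, 0.1, -1.2]
tool_pos: [0.521, 0.0956, 0.0349]
wrist_force: [2.1, 0.1, -2.8]
```

```bash
for i in 1 2; do python3 -m jog '[[[0,0,0],[0,8,0],1],[[0,0,0],[0,16,0],1],[[0,0,0],[0,24,0],1],[[0,0,0],[0,32,0],1]]'|egrep 'pos|force|rot'; done
python3 - <<'E'
from h import *
p,d=eyes.snapshot("top");cv2.imwrite("pics/top3.png",p[:,:,::-1])
crop(p,200,140,330,270,5,"pics/c4.png")
E
```

```text
tool_pos: [0.4881, 0.0956, 0.0348]
ee_rot: [-3.141, -0.0, -1.571]
wrist_force: [1.7, -0.7, -2.0]
tool_pos: [0.456, 0.0956, 0.0347]
ee_rot: [-3.141, -0.0, -1.571]
wrist_force: [1.8, -1.6, -1.4]
```

View pics/c4.png

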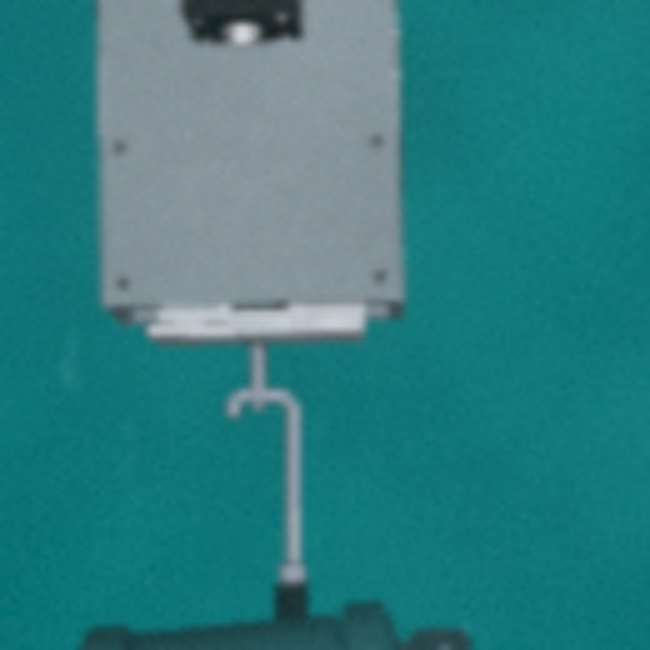

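The picture shows the hook caught on the loop (crop 258,395), with the sled coming out. I'll pull gently to the stop.

```bash
python3 -m jog '[[[0,0,0],[0,5,0],1],[[0,0,0],[0,10,0],1],[[0,0,0],[0,15,0],1]]'|egrep 'pos|force'
for i in 1 2 3 ; do python3 -m jog '[[[0,0,0],[0,1,0],1],[[0,0,0],[0,2,0],1]]'|egrep 'pos|force'; done
```

```text
tool_pos: [0.4413, 0.0958, 0.0346]
wrist_force: [2.8, 0.2, -1.8]
tool_pos: [0.4396, 0.0958, 0.0346]
wrist_force: [1.6, 0.0, -1.5]
tool_pos: [0.4377, 0.0957, 0.0346]
wrist_force: [1.9, 1.1, -1.2]
tool_pos: [0.4356, 0.0957, 0.0346]
wrist_force: [1.6, 0.5, -1.4]
```

```bash
for i in 1 2 3; do python3 -m jog '[[[0,0,0],[0,0.8,0],1],[[0,0,0],[0,1.5,0],1]]'|egrep 'pos|force'; done
```

```text
tool_pos: [0.4341, 0.0957, 0.0346]
wrist_force: [1.5, -0.2, -2.4]
tool_pos: [0.433, 0.0957, 0.0347]
wrist_force: [3.3, 0.2, -2.5]
tool_pos: [0.4327, 0.0957, 0.0351]
wrist_force: [6.7, 0.1, -3.1]
```

```bash
python3 -m jog '[[[0,0,0],[0,1,0],1],[[0,0,0],[0,2,0],1],[[0,0,0],[0,2,0],1]]'|egrep 'pos|force'; python3 go.py .450 .0957 .0346 -90
python3 - <<'E'
from h import *
p,d=eyes.snapshot("top");cv2.imwrite("pics/top4.png",p[:,:,::-1])
crop(p,200,140,330,270,5,"pics/c5.png")
E
```

```text
tool_pos: [0.4324, 0.0957, 0.0359]
wrist_force: [9.2, 0.3, -3.4]
t 10.6 pos [0.4324 0.0957 0.0359] rpy [-1.7955e+02  1.0000e-02 -9.0050e+01] F [ 9.2  0.3 -3.4] w 0.016
turn [-0.45  0.01 -0.05] shift [ -0.  -17.5   1.5]
```

View pics/c5.png

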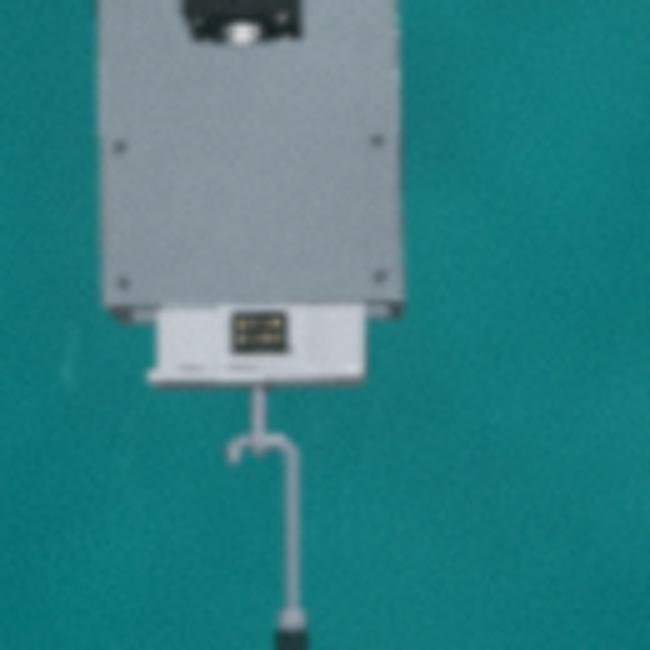

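The sled is fully out (plate at v≈378, hook on the loop at (258,440)). Now I'll unhook: forward to the middle of the opening, sideways, then away.

```bash
python3 -m jog '[[[0,0,0],[0,-5,0],1],[[0,0,0],[0,-10,0],1],[[0,0,0],[0,-15,0],1],[[0,0,0],[0,-19.5,0],1],[[0,0,0],[0,-19.5,0],1]]'|egrep 'pos|force'
python3 go.py .4490 .0957 .0346 -90
python3 - <<'E'
from h import *
p,d=eyes.snapshot("top");cv2.imwrite("pics/top5.png",p[:,:,::-1])
a=cv2.imread("pics/c5.png")[250:530,100:420]
crop(p,200,140,330,270,5,"pics/c6.png");b=cv2.imread("pics/c6.png")[250:530,100:420]
cv2.imwrite("pics/c6.png",np.hstack([a,b]))
E
```

```text
tool_pos: [0.4489, 0.0957, 0.0344]
wrist_force: [0.6, -0.1, -1.2]
t 11.15 pos [0.4489 0.0957 0.0344] rpy [ 1.7996e+02 -1.0000e-02 -9.0020e+01] F [ 0.6 -0.1 -1.2] w 0.0157
turn [ 0.04 -0.01 -0.02] shift [-0.  -0.1 -0.2]
```

View pics/c6.png

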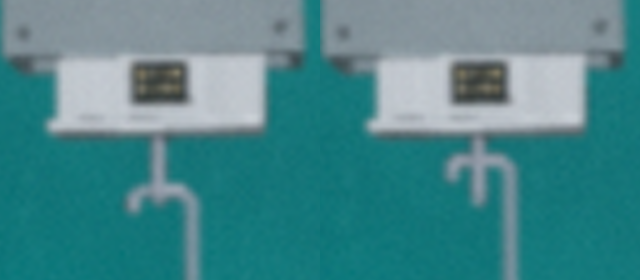

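Before/after: the sled hasn't moved, and the bar (v≈158) and lip end (v≈180) sit between the plate and the loop's front bar (v≈200). Sliding sideways.

```bash
python3 -m jog '[[[0,0,0],[4,0,0],1],[[0,0,0],[8,0,0],1],[[0,0,0],[12,0,0],1],[[0,0,0],[16,0,0],1]]'|egrep 'pos|force'
python3 -m jog '[[[0,0,0],[6,0,0],1],[[0,0,0],[12,0,0],1],[[0,0,0],[18,0,0],1],[[0,0,0],[24,0,0],1],[[0,0,0],[32,0,0],1]]'|egrep 'pos|force'
python3 go.py .46 -.155 .065 -90
```

```text
tool_pos: [0.4485, 0.0792, 0.0346]
wrist_force: [0.4, 0.3, -1.6]
tool_pos: [0.4486, 0.0472, 0.0346]
wrist_force: [0.2, -0.2, -1.3]
t 12.1 pos [0.4486 0.0472 0.0346] rpy [-180.     -0.    -90.01] F [ 0.2 -0.2 -1.3] w 0.0157
turn [-0.   -0.   -0.01] shift [202.2 -11.4 -30.4]
```

```bash
python3 -m jog '[[[0,0,0],[0,0,-15],1],[[0,0,0],[10,0,-30],1],[[0,0,0],[45,-4,-30],1],[[0,0,0],[80,-8,-30],1],[[0,0,0],[115,-11,-30],1]]'|egrep 'pos|force'
python3 -m jog '[[[0,0,0],[35,0,0],1],[[0,0,0],[70,0,0],1],[[0,0,0],[80,0,0],1],[[0,0,0],[80,0,0],1],[[0,0,0],[80,0,0],1]]'|egrep 'pos|force'
python3 -m jog '[[[0,0,0],[0,0,20],1],[[0,0,0],[0,0,40],1],[[0,0,0],[0,0,52],1],[[0,0,0],[0,0,56],1],[[0,0,0],[0,0,56],1]]'|egrep 'pos|force'
python3 go.py .46 -.155 .003 -90
```

```text
tool_pos: [0.4598, -0.0689, 0.065]
wrist_force: [0.6, -0.3, -1.0]
tool_pos: [0.4593, -0.1465, 0.0644]
wrist_force: [-0.2, 0.2, -1.1]
tool_pos: [0.4593, -0.1464, 0.0083]
wrist_force: [0.2, 1.3, -1.1]
t 13.6 pos [ 0.4593 -0.1464  0.0083] rpy [ 1.7994e+02  3.0000e-02 -8.9950e+01] F [ 0.2  1.3 -1.1] w 0.016
turn [0.06 0.03 0.05] shift [ 8.6 -0.7  5.2]
```

```bash
python3 -m jog '[[[0,0,0],[0,0,2],1],[[0,0,0],[0,0,4],1],[[0,0,0],[0,0,5],1],[[0,0,0],[0,0,5],1],[[0,0,0],[0,0,5],1]]'|egrep 'pos|force'
python3 -m jog '[[[0,0,0],[0,0,0],0.4],[[0,0,0],[0,0,0],0.4],[[0,0,0],[0,0,0],0.4],[[0,0,0],[0,0,0],0.2],[[0,0,0],[0,0,0],0.2]]'
python3 -m jog '[[[0,0,0],[0,0,0],0],[[0,0,0],[0,0,0],0],[[0,0,0],[0,0,-10],0],[[0,0,0],[0,0,-40],0],[[0,0,0],[0,0,-80],0]]'|egrep 'pos|force|width'
python3 -m jog '[[[0,0,0],[30,45,-40],0],[[0,0,0],[60,90,-40],0],[[0,0,0],[90,130,-40],0],[[0,0,0],[120,130,-40],0],[[0,0,0],[120,130,-40],0]]'|egrep 'pos|force'
python3 - <<'E'
from h import *
p,d=eyes.snapshot("top");cv2.imwrite("pics/top7.png",p[:,:,::-1])
s,d=eyes.snapshot("side")
cv2.imwrite("pics/end.png",np.hstack([cv2.resize(p[100:310,110:390,::-1],None,fx=1.6,fy=1.6),cv2.resize(s[150:360,120:340,::-1],None,fx=1.6,fy=1.6)]))
E
```

```text
tool_pos: [0.4597, -0.1474, 0.0038]
wrist_force: [-0.9, -0.5, -0.8]
time: 14.6
tool_pos: [0.4596, -0.1474, 0.0037]
ee_rot: [-3.141, -0.0, -1.571]
wrist_force: [-0.1, -0.7, 0.1]
width: 0.037
tool_pos: [0.4579, -0.1466, 0.083]
wrist_force: [-0.5, -0.6, 0.6]
width: 0.0466
tool_pos: [0.3276, -0.2711, 0.1251]
wrist_force: [-0.2, 1.0, -0.8]
```

View pics/end.png

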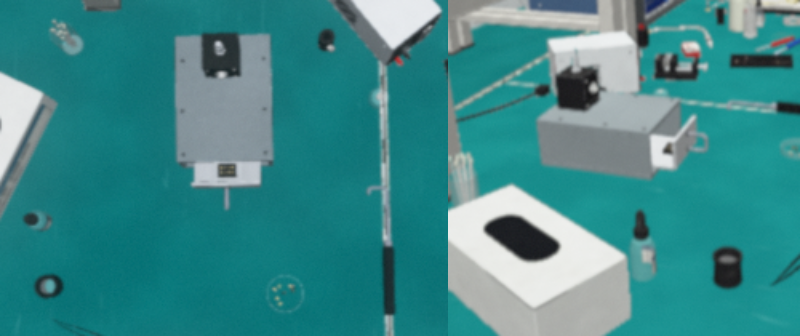

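The final picture shows the sled out with its loop tip at row ≈230, the same as at the stop. The rod is lying flat at right and the other items are in place.

```bash
python3 -m jog '[[[0,0,0],[0,0,0],0],[[0,0,0],[0,0,0],0]]'|egrep 'time|pos'; python3 -c "
from bench import close_job
print(close_job())"
```

```text
time: 15.9
tool_pos: [0.3302, -0.2662, 0.1236]
the job is handed in; nothing more can be done
None
```

The job is done and handed in at about 16 s of robot time, out of the 67 s allowed. I picked up the hooked rod, caught the loop sideways under the roof and drew the sled to its stop. I then centred the hook in the loop, slid it out sideways and laid the rod down close to where it started, about 0.25 m to the side of the sled.

**Checks:**
- **Sled fully out:** the pull force rose from about 2 N to 9 N at the stop, and the tool was within 2 mm of the position I expected there. The loop tip was in the same image row in the last picture as at the stop, so the sled did not move during unhooking.
- **Unhooking:** the wrist readings stayed at noise level (under 1 N apart from the rod's weight).
- **Rod:** it is flat on the bench. The tool was about 1 mm higher when I let go than when I gripped the rod, which is within the measuring noise.
- **Other items:** the loupe, bottle, petri dish and glass weight looked unmoved in the last picture, judged by eye.

No check failed. The loop could not be clearly seen inside the box beforehand, so I aimed for the middle of the sled's possible 0–15 mm starting opening, and the hook went in without touching it.

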